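# Lay out the crispbread board

### The job

Finish the snack board on the kitchen worktop: pick up the two crispbreads lying on the worktop and straighten the one that lies askew on the dark serving board, so that each of the board's three fields has one crispbread lying flat in its middle, the long sides parallel to the pale strips, in a neat even row. Crispbread breaks, so lay each piece down rather than dropping it, and leave the mug and the jam jar where they stand.

Things in the scene. Friction and masses are not known exactly. Their poses are not given: they have to be found in the camera images.
- board: Dark wooden serving board, 285 mm (own x) x 140 mm (own y) x 16 mm thick, held fast on the worktop (it does not slide). Origin at the centre of its underside, on the worktop, z up. Two pale inlaid strips, 5 mm wide and flush, run across it along its y at x = -47.5 and +47.5 mm and part it into three equal fields. Its x points roughly away from the robot.
- field0 (a point): Middle of the top face of the board's near field (board x = -95 mm). Axes as the board's.
- field1 (a point): Middle of the top face of the board's middle field (board x = 0 mm). Axes as the board's.
- field2 (a point): Middle of the top face of the board's far field (board x = 95 mm). Axes as the board's.
- crispbread_a: Rye crispbread, a stiff flat tan rectangle with rows of small brown dimples, 56 mm (own x) x 105 mm (own y) x 10 mm thick, about 30 g; the three are alike. Origin at the centre of its underside, z up. Starts flat on the worktop to one side of the board.
- crispbread_b: Rye crispbread, a stiff flat tan rectangle with rows of small brown dimples, 56 mm (own x) x 105 mm (own y) x 10 mm thick, about 30 g; the three are alike. Origin at the centre of its underside, z up. Starts flat on the worktop to one side of the board.
- crispbread_c: Rye crispbread, a stiff flat tan rectangle with rows of small brown dimples, 56 mm (own x) x 105 mm (own y) x 10 mm thick, about 30 g; the three are alike. Origin at the centre of its underside, z up. Starts askew on the board, in or near the middle field, flat on its top.
- mug: Blue ceramic mug, 76 mm across, 85 mm high, with a handle to its own +y; origin at the centre of its underside. To be left alone.
- jam_jar: Amber glass jar with a red cap, 64 mm across, 95 mm high; origin at the centre of its underside. To be left alone.
Not all that is in view belongs to the job. Leave any blue, green or turquoise look-alike of the crispbread_b alone.

How it is judged:
At the end, for the whole second after the job is handed in: Each of the three fields holds one crispbread (any of them), its centre within 12 mm of the field's middle, its sides within 0.13 rad of the board's, flat on the board's top (within 0.06 rad), at rest and released (horizontal distance between any of crispbread_a, crispbread_b, crispbread_c and field0 below 0.012 m and horizontal distance between any of crispbread_a, crispbread_b, crispbread_c and field1 below 0.012 m and horizontal distance between any of crispbread_a, crispbread_b, crispbread_c and field2 below 0.012 m and angle between the x axis of each of crispbread_a, crispbread_b, crispbread_c and the x axis of board, either way round below 0.13 rad and angle between the z axis of each of crispbread_a, crispbread_b, crispbread_c and the z axis of board, either way round below 0.06 rad and z of crispbread_a in the frame of board between 0.01 and 0.03 m and linear speed of each of crispbread_a, crispbread_b, crispbread_c below 0.02 m/s and z of crispbread_b in the frame of board between 0.01 and 0.03 m and z of crispbread_c in the frame of board between 0.01 and 0.03 m); the robot touches nothing.
It fails at once if the mug is knocked or moved by more than 20 mm (distance of mug from where it was at the start of the episode above 0.02 m).
It fails at once if the jam jar is knocked or moved by more than 20 mm (distance of jam_jar from where it was at the start of the episode above 0.02 m).
It fails at once if a crispbread is dropped or flung: out of the fingers and faster than 0.7 m/s (a fall of about 25 mm) ((contact force between crispbread_a and the fingers below 0.05 N and linear speed of crispbread_a above 0.7 m/s) or (contact force between crispbread_b and the fingers below 0.05 N and linear speed of crispbread_b above 0.7 m/s) or (contact force between crispbread_c and the fingers below 0.05 N and linear speed of crispbread_c above 0.7 m/s)).
It also fails if it takes over 72 s, if anything falls off the work surface, if the arm or the gripper's body presses on something with over 40 N, if the wrist force passes 120 N, or if a joint passes its speed limit or range.

### The arm

A 6-joint arm with a two-finger parallel gripper is mounted at the origin on the work surface. World frame = base frame: x ahead of the robot, y to its left, z up, the work surface at z = 0. Lengths are in m, angles in rad, forces in N, time in s.
With the tool pointing down it reaches from about 0.35 to 0.975 m from the base axis. Payload 4.9 kg.
Tool frame: the origin (TCP) lies at the very end of the fingers, on their centre line; the grasp point (between the pads) lies 19 mm behind it (ctrl.tcp_to_grasp is the z of the grasp point in the tool frame, in m); z points along the fingers, y is the line along which they close (so a half turn about z gives the same grasp; the last joint's range is limited). The gripper opens to 85 mm and grips with 20 to 120 N. Pads are 22 mm wide; open, the fingers measure 114 mm over their backs; the gripper's body (76 mm by 85 mm) begins 54 mm behind the grasp point. The pads swing forward as they close: fully open they stand 13 mm farther back than shut.
Start: joints at [-1.367, 0.053, 1.613, -0, 1.476, -0.119], TCP at [0.198, -0.593, 0.231] pointing down, gripper open.
Joint ranges: [-3.01, 3.01], [-1.01, 2.22], [0.06, 2.58], [-1.02, 4.17], [0.09, 2.62], [-3.14, 3.14]. Speed limits (rad/s): [2.57, 2.57, 3.14, 3.14, 3.14, 3.14].

### API

Orientations are given as a rotation vector (axis times angle).
In Python, from station import ctrl, eyes, job, nets gives the robot as it stands. The module is installed in compiled form; this text tells all that it offers.
- The arm moves only by the tool jog_arm, never from a script. Its argument "commands" is one flat list of numbers, 7 for each row, row after row: the shift along the tool's x, y, z each as a share of 0.06 m, from -1 to 1, then the turn, a rotation vector about the tool's x, y, z each as a share of 0.1 rad, from -1 to 1, then the finger opening in mm, from 0 to 85.4. In form: [x, y, z, ax, ay, az, grip, x, y, z, ax, ay, az, grip, ...]. A call has 1 to 20 rows; each row shifts and turns the commanded pose from where the row before left it, along the tool's axes as they then stand; what a row does not reach is not made up. A row lasts 1/8 s, in which the tool goes at most 62.5 mm and 10.7 degrees, less where a joint would pass 70% of its speed; a pose out of reach is approached as far as the arm can. A call with a number of a shift or a turn outside -1 to 1 is refused whole. A call with a gripper value outside its range is refused whole. The fingers move at their own pace and stop on an object; "newtons" is the grip in N (left out, the last holds). Time passes only in rows, so rows that do not move let the fingers close. It gives the time, the measured TCP pose, the force, the opening and the grip force at its end, in the units of the state.
- ctrl.get_obs(): the state, without advancing time (a new reading comes with each control period).
- eyes.get_image(name): name is "scene" or "top" or "wrist"; returns a dict with "image" (400x640x3 uint8, red, green, blue), "z_map" (400x640 float32, m along the optical axis (not along the pixel's ray), 0 where there is no reading), "K" (3x3 intrinsics, pixels), "cam_to_world" (4x4, takes a point from camera to world coordinates). Camera axes: x right, y up, looking along -z (the intrinsics and any distortion apply to the point x, -y, -z); pixel columns grow to the right and rows downward; lengths in m; the calibration is good to about 2 mm. The wrist camera is an equidistant fisheye: a pixel r from the principal point sees the ray r / f radians off the axis. A picture is of the moment at which its call begins.
- job.finish_job(): hands the job in; it is judged then, once.
Trained networks look in the newest picture that a camera, given by its name, has taken for a name from the list of things; names that differ only in an ending like _2 or _b are one class to them, and where a whole thing is asked for, a point or a joint stands for the part that bears it (a point fixed in the world has none). Each returns a list of dicts, best first, with "p" (0 to 1); they miss things now and then, are a little off and sometimes report something else, mostly with a low value. They report only what shows in the picture. A call takes as long as a camera call. They do not tell look-alikes from the thing itself.
- nets.silhouettes(camera, name): "mask" (400x640 bool, what is visible of it) and "bbox" ([left, top, right, bottom] in pixels, round what is visible of it).
The state is a dict: "t": time; "q": joint angles; "dq": joint speeds; "effort": joint torques, N m; "tool_pos": TCP position; "tool_rot": TCP orientation; "contact_force": force on the tool from outside, world axes, zero at the start; "wrist_torque": the same for the moment, N m; "opening": finger opening in m; "grip_force": force on a finger pad.
Only numpy, scipy, OpenCV 4.12 (cv2) and the standard library are available. Lean on these libraries where they do the work, as an engineer would, in place of code of your own. Each camera call takes 0.05 s, during which the arm holds its last target. There are 200 camera calls.

## Working session

There is one attempt and no reset: what is moved stays moved. The work goes in short steps, Python scripts to look and compute and a tool call to move; the robot and the scene stay as the last step left them, time stands still between calls to the robot, and variables do not carry over. Pictures are saved under pics/ and viewed, at most 10 in all, crops included, and the job is handed in when it is done.

Besides the shell and the picture viewer there is one more tool, called after "Call:" by a JSON object that holds its "fn" and its "kwargs", one argument or row to a line. jog_arm: Moves the arm, as the interface text tells. Shift numbers are shares of 0.06 m and turn numbers shares of 0.1 rad, none past 1 either way. Its arguments: {"type":"object","properties":{"commands":{"type":"array","items":{"type":"number"}},"newtons":{"type":"number"}},"required":["commands"]}

```bash
mkdir -p pics; cat > h.py <<'E'
import numpy as np, cv2
from station import ctrl, eyes, job, nets
def grab(c,fn=None):
    d=eyes.get_image(c)
    if fn: cv2.imwrite('pics/'+fn,d['image'][...,::-1])
    return d
def pts(d,mask):
    v,u=np.nonzero(mask&(d['z_map']>0)); z=d['z_map'][v,u]; K=d['K']
    P=np.c_[(u-K[0,2])/K[0,0]*z,-(v-K[1,2])/K[1,1]*z,-z]
    T=d['cam_to_world']; return P@T[:3,:3].T+T[:3,3]
E
python3 - <<'E'
from h import *
o=ctrl.get_obs();print(o['t'],o['tool_pos'],o['tool_rot'],o['opening'],ctrl.tcp_to_grasp)
for c in ['top','scene']:
    d=grab(c,c+'1.png'); print(c,d['cam_to_world'].round(3).tolist(),d['K'].round(1).tolist())
    for n in ['crispbread_a','board','mug','jam_jar']:
        for s in nets.silhouettes(c,n):
            P=pts(d,s['mask']); zt=np.percentile(P[:,2],80)
            Q=P[abs(P[:,2]-np.median(P[:,2]))<.006]
            r=cv2.minAreaRect(Q[:,:2].astype(np.float32)*1000)
            print(n,round(s['p'],2),s['bbox'],'z',P[:,2].min().round(4),np.median(P[:,2]).round(4),P[:,2].max().round(4),'mean',Q.mean(0).round(4),np.round(r[0],1),np.round(r[1],1),round(r[2],1),d['image'][s['mask']].mean(0).round())
E
```

```text
0.0 [ 0.19813901 -0.59208702  0.23003192] [-3.09868709e+00 -5.04533131e-01  1.81831304e-04] 0.08534584154330706 -0.0187
top [[-0.012, 0.983, -0.186, 0.312], [-1.0, -0.009, 0.021, 0.079], [0.019, 0.186, 0.982, 1.484], [0.0, 0.0, 0.0, 1.0]] [[513.4, 0.0, 308.7], [0.0, 513.4, 204.0], [0.0, 0.0, 1.0]]
crispbread_a 0.95 [211.4, 246.2, 251.3, 283.6] z -0.0056 0.0102 0.0208 mean [0.4223 0.2688 0.0103] [422.  269.6] [ 58.1 105.3] 37.6 [62. 40. 17.]
crispbread_a 0.94 [207.3, 189.4, 243.4, 207.5] z -0.003 0.0106 0.0211 mean [0.6135 0.2901 0.0105] [613.4 291.1] [105.3  55.2] 89.5 [111.  70.  27.]
crispbread_a 0.91 [156.4, 207.2, 195.2, 222.9] z 0.0001 0.0103 0.0198 mean [0.558  0.4355 0.0103] [558.3 434.7] [103.3  56. ] 86.4 [24. 69. 22.]
crispbread_a 0.87 [285.1, 201.6, 324.7, 232.5] z 0.0094 0.0263 0.0379 mean [0.5569 0.0589 0.0264] [557.3  59.1] [ 56.6 104.7] 21.2 [108.  66.  23.]
crispbread_a 0.85 [165.4, 145.9, 205.7, 177.3] z -0.0056 0.0101 0.0201 mean [0.7178 0.4072 0.0102] [718.8 408.5] [108.9  58.3] 68.3 [23. 78. 68.]
crispbread_a 0.79 [226.8, 134.1, 245.5, 168.8] z -0.0052 0.0104 0.02
[... 1279 characters left out ...]
.75 [409.0, 207.2, 443.4, 247.8] z -0.0037 0.0084 0.0156 mean [0.7591 0.2579 0.0084] [757.  259.1] [105.4  58.2] 2.6 [44. 55. 94.]
crispbread_a 0.71 [306.2, 168.6, 348.6, 205.3] z -0.0041 0.0245 0.0331 mean [0.5583 0.0535 0.0247] [556.6  54.5] [ 60.  108.2] 21.6 [112.  79.  47.]
board 0.98 [289.3, 149.2, 359.4, 239.5] z -0.0052 0.0147 0.0233 mean [0.5701 0.0351 0.0148] [557.   41.1] [139.8 289.5] 81.8 [68. 50. 39.]
mug 0.69 [198.8, 214.1, 237.0, 262.6] z -0.007 0.0466 0.0906 mean [ 0.6173 -0.2681  0.0466] [ 608.8 -264.9] [73.8 96.7] 58.6 [53. 55. 59.]
jam_jar 0.81 [178.7, 167.8, 207.8, 206.2] z -0.0037 0.0701 0.1004 mean [ 0.4681 -0.2861  0.0693] [ 460.9 -285.6] [38.9 59.7] 1.5 [84. 55. 48.]
```

```bash
python3 - <<'E'
import cv2
a=cv2.imread('pics/top1.png')[120:300,145:445]
b=cv2.imread('pics/scene1.png')[105:275,170:500]
cv2.imwrite('pics/c1.png',cv2.vconcat([cv2.convertScaleAbs(cv2.resize(a,(500,300),interpolation=3),alpha=1.6),cv2.convertScaleAbs(cv2.resize(b,(500,258)),alpha=1.6)]))
E
```

```text
(no output)
```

View pics/c1.png

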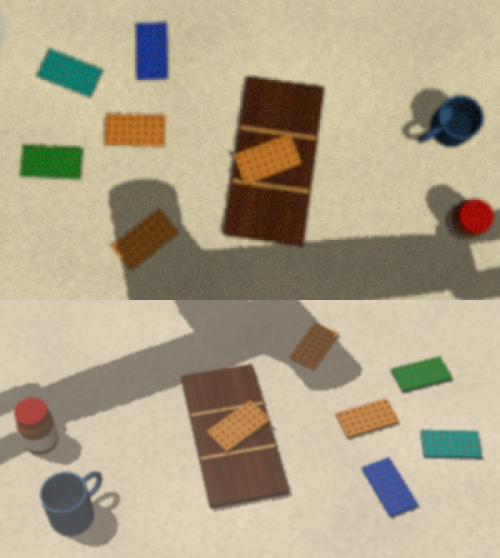

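Candidates in the top view: tan (225,198), tan in shadow (231,265) and tan on the board (305,217). The look-alikes are green (176,215), turquoise (185,161) and blue (236,151). By the description, the three tan ones are mine, and the crop confirms it. The mug (415,192) and jar (426,251) stand clear. I'll straighten c first.

```bash
cat >> h.py <<'E'
from scipy.spatial.transform import Rotation as R
def plan(tx,ty,tz,psi,n,start=None):
    """n identical rows from the measured pose to a tool-down pose with tool x at yaw psi (deg)"""
    o=ctrl.get_obs(); p=o['tool_pos']; R0=R.from_rotvec(o['tool_rot'])
    if start is not None: p=np.array(start[:3]); R0=R.from_euler('z',start[3],degrees=True)*R.from_euler('x',180,degrees=True)
    R1=R.from_euler('z',psi,degrees=True)*R.from_euler('x',180,degrees=True)
    w=(R0.inv()*R1).as_rotvec()/n
    S=sum(R.from_rotvec(w*k).as_matrix() for k in range(n))
    d=np.linalg.solve(S,R0.inv().apply(np.array([tx,ty,tz])-p))
    row=np.round(np.r_[d/.06,w/.1],2); q=np.array(p,float); Q=R0
    for k in range(n): q=q+Q.apply(row[:3]*.06); Q=Q*R.from_rotvec(row[3:]*.1)
    print('row',row.tolist(),'x',n,'end',q.round(4),'yaw',Q.as_matrix()[:2,0]@[1,1j] and np.degrees(np.arctan2(*Q.as_matrix()[1::-1,0])).round(2))
def state():
    o=ctrl.get_obs();M=R.from_rotvec(o['tool_rot']).as_matrix()
    print('t',round(o['t'],2),o['tool_pos'].round(4),'yaw',np.degrees(np.arctan2(M[1,0],M[0,0])).round(2),'op',round(o['opening'],4),'F',np.round(o['contact_force'],1),'g',np.round(o['grip_force'],1),'q',np.round(o['q'],2))
E
python3 -c "
from h import *
state();plan(.557,.057,.15,111,26)"
```

```text
t 0.5 [ 0.1983 -0.5927  0.2313] yaw 18.5 op 0.0854 F [ 0.5  0.6 -0.6] g 0.0 q [-1.37  0.05  1.61  0.    1.48 -0.12]
row [0.53, 0.02, 0.05, -0.0, -0.0, -0.62] x 26 end [0.5603 0.0536 0.1533] yaw 110.86
```

Call:
{"fn": "jog_arm", "kwargs": {
  "commands": [0.53,0.02,0.03,0,0,-0.62,80,0.53,0.02,0.03,0,0,-0.62,80,0.53,0.02,0.03,0,0,-0.62,80,0.53,0.02,0.03,0,0,-0.62,80,0.53,0.02,0.03,0,0,-0.62,80,0.53,0.02,0.03,0,0,-0.62,80,0.53,0.02,0.03,0,0,-0.62,80,0.53,0.02,0.03,0,0,-0.62,80,0.53,0.02,0.03,0,0,-0.62,80,0.53,0.02,0.03,0,0,-0.62,80,0.53,0.02,0.03,0,0,-0.62,80,0.53,0.02,0.03,0,0,-0.62,80,0.53,0.02,0.03,0,0,-0.62,80,0.53,0.02,0.03,0,0,-0.62,80,0.53,0.02,0.03,0,0,-0.62,80,0.53,0.02,0.03,0,0,-0.62,80,0.53,0.02,0.03,0,0,-0.62,80,0.53,0.02,0.03,0,0,-0.62,80,0.53,0.02,0.03,0,0,-0.62,80,0.53,0.02,0.03,0,0,-0.62,80],
  "newtons": 25
}}

```text
t: 3.0
tool_pos: [0.5813, -0.1342, 0.1954]
tool_rot: [2.228, 2.215, 0.0]
contact_force: [0.4, -0.4, -0.5]
opening: 0.0799
grip_force: 0.0
```

```bash
python3 -c "
from h import *
state();plan(.557,.057,.19,111,6)"
```

```text
t 3.0 [ 0.5813 -0.1342  0.1954] yaw 89.66 op 0.0799 F [ 0.4 -0.4 -0.5] g 0.0 q [-0.35  0.01  1.72  0.    1.41 -0.35]
row [0.54, 0.01, 0.01, 0.0, 0.0, -0.62] x 6 end [0.5561 0.0575 0.1918] yaw 110.97
```

Call:
{"fn": "jog_arm", "kwargs": {
  "commands": [0.54,0.01,0.01,0,0,-0.62,80,0.54,0.01,0.01,0,0,-0.62,80,0.54,0.01,0.01,0,0,-0.62,80,0.54,0.01,0.01,0,0,-0.62,80,0.54,0.01,0.01,0,0,-0.62,80,0.54,0.01,0.01,0,0,-0.62,80,0,0,0,0,0,0,80]
}}

```text
t: 3.88
tool_pos: [0.5558, 0.0582, 0.1917]
tool_rot: [-1.779, -2.589, -0.0]
contact_force: [0.4, -0.7, 0.8]
opening: 0.0799
grip_force: 0.0
```

```bash
cat >> h.py <<'E'
def wpts(d,mask):
    v,u=np.nonzero(mask&(d['z_map']>0)); z=d['z_map'][v,u]; K=d['K']
    x=(u-K[0,2])/K[0,0]; y=(v-K[1,2])/K[1,1]; th=np.hypot(x,y); s=np.tan(th)/np.maximum(th,1e-9)
    P=np.c_[x*s*z,-y*s*z,-z]; T=d['cam_to_world']; return P@T[:3,:3].T+T[:3,3]
def look(c,names=('crispbread_a','board'),fn=None):
    d=grab(c,fn)
    for n in names:
        for s in nets.silhouettes(c,n):
            P=(wpts if c=='wrist' else pts)(d,s['mask'])
            if len(P)<30: continue
            m=np.median(P[:,2]); Q=P[abs(P[:,2]-m)<.006]
            r=cv2.minAreaRect(Q[:,:2].astype(np.float32)*1000); (w,h),a=r[1],r[2]
            if n[:5]=='board': w,h=h,w
            a=a if w<h else a-90
            a=(a+90)%180-90
            print(c,n,round(s['p'],2),np.round(s['bbox']).astype(int),'z',m.round(4),'c',np.round(r[0],1),'mean',(Q.mean(0)[:2]*1000).round(1),'size',np.round(r[1],1),'xyaw',round(a,1),d['image'][s['mask']].mean(0).round())
E
python3 -c "
from h import *
look('wrist',fn='w1.png');state()"
```

```text
wrist crispbread_a 0.86 [497  50 568 128] z 0.009 c [756.5 262.6] mean [751.  261.3] size [106.7  56.3] xyaw -88.4 [29. 50. 97.]
wrist crispbread_a 0.81 [261   4 303  11] z 0.0087 c [446.1 223.8] mean [441.1 223.3] size [42.3 13. ] xyaw -69.3 [127.  92.  47.]
wrist crispbread_a 0.69 [406   0 478  60] z 0.0091 c [612.3 281.5] mean [613.2 271.2] size [87.2 56.6] xyaw -2.2 [109.  76.  36.]
wrist crispbread_a 0.67 [514   0 551  20] z 0.0088 c [722.6 366.7] mean [716.7 366.4] size [58.4 27. ] xyaw -54.5 [ 32. 121. 112.]
wrist crispbread_a 0.55 [295 131 352 233] z 0.0251 c [555.7  59. ] mean [555.2  61. ] size [ 56.3 105.3] xyaw 20.5 [166. 120.  56.]
wrist board 0.64 [182  74 456 295] z 0.0151 c [556.3  46.7] mean [548.2  49.6] size [140.4 285.2] xyaw -8.8 [92. 56. 33.]
t 4.03 [0.5565 0.056  0.1918] yaw 110.81 op 0.0802 F [-1.3 -0.4  0.4] g 0.0 q [-0.03 -0.08  1.81 -0.    1.41 -0.4 ]
```

View pics/w1.png

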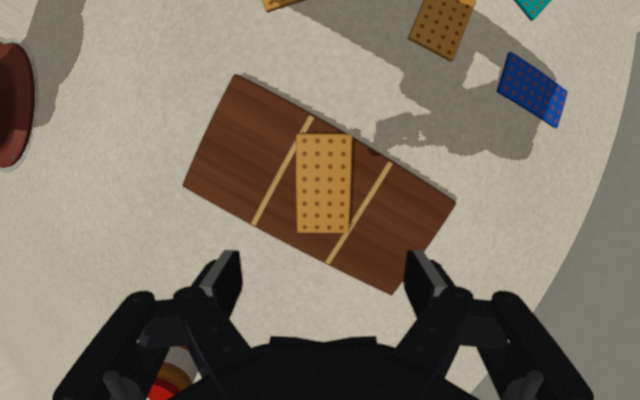

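The wrist view shows c at (324,183), tan and lined up with the fingers. Its pose agrees with the top view, so I'm descending and gripping.

Call:
{"fn": "jog_arm", "kwargs": {
  "commands": [0.03,0,0.8,0,0,0,80,0,0,0.8,0,0,0,80,0,0,0.7,0,0,0,80,0,0,0.4,0,0,0,80,0,0,0.25,0,0,0,80,0,0,0,0,0,0,80,0,0,0,0,0,0,50,0,0,0,0,0,0,50,0,0,0,0,0,0,50,0,0,0,0,0,0,50,0,0,0,0,0,0,50,0,0,0,0,0,0,50],
  "newtons": 25
}}

```text
t: 5.52
tool_pos: [0.5572, 0.0582, 0.0166]
tool_rot: [1.781, 2.585, 0.003]
contact_force: [-0.9, -0.8, 6.6]
opening: 0.0549
grip_force: 27.2
```

```bash
python3 -c "
from h import *
state();look('wrist',fn='w2.png')"
```

```text
t 5.53 [0.5572 0.0582 0.0166] yaw 110.86 op 0.0549 F [-0.9 -0.8  6.6] g 27.2 q [-0.03  0.13  1.91 -0.    1.09 -0.39]
wrist crispbread_a 0.79 [611  22 640 115] z 0.0086 c [725.9 262. ] mean [716.4 256.4] size [48.6 57.7] xyaw 3.1 [ 45.  86. 155.]
wrist crispbread_a 0.75 [262 152 384 344] z 0.0251 c [556.5  60.5] mean [553.6  68.4] size [ 56.5 103. ] xyaw 20.7 [178. 132.  64.]
wrist crispbread_a 0.7 [518   0 564  26] z 0.0081 c [629.5 241.2] mean [628.6 242. ] size [33.1 15. ] xyaw -55.7 [125.  92.  50.]
wrist board 0.66 [ 75  37 549 384] z 0.0151 c [556.8  46.4] mean [513.4  75.5] size [140.4 285.3] xyaw -8.7 [112.  70.  43.]
```

View pics/w2.png

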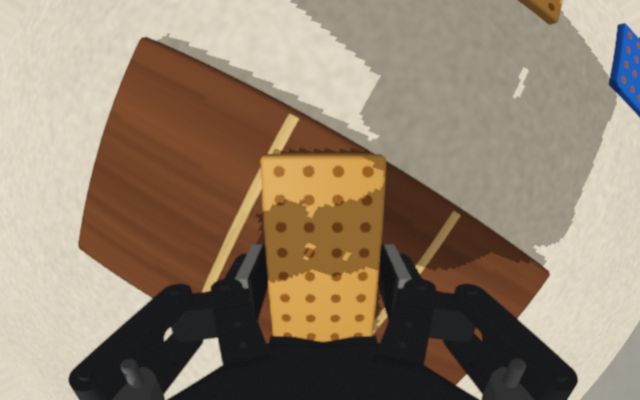

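```bash
python3 -c "
from h import *
plan(.557,.045,.0466,81.3,7,[.5572,.0585,.0466,110.9])"
```

```text
row [-0.03, -0.01, -0.0, 0.0, -0.0, 0.74] x 7 end [0.5549 0.0456 0.0466] yaw 81.22
```

Call:
{"fn": "jog_arm", "kwargs": {
  "commands": [0,0,-0.25,0,0,0,50,0,0,-0.25,0,0,0,50,-0.03,-0.01,0,0,0,0.74,50,-0.03,-0.01,0,0,0,0.74,50,-0.03,-0.01,0,0,0,0.74,50,-0.03,-0.01,0,0,0,0.74,50,-0.03,-0.01,0,0,0,0.74,50,-0.03,-0.01,0,0,0,0.74,50,-0.03,-0.01,0,0,0,0.74,50,0,0.03,0,0,0,0,50,0,0,0,0,0,0,50]
}}

```text
t: 7.05
tool_pos: [0.5554, 0.0451, 0.0452]
tool_rot: [2.384, 2.045, 0.001]
contact_force: [0.5, 0.6, -0.2]
opening: 0.0546
grip_force: 26.6
```

```bash
python3 -c "
from h import *
state();look('wrist')"
```

```text
t 7.05 [0.5554 0.0451 0.0452] yaw 81.24 op 0.0546 F [ 0.5  0.6 -0.2] g 26.6 q [-0.05  0.08  1.91  0.    1.15  0.1 ]
wrist crispbread_a 0.76 [262 153 385 342] z 0.0538 c [556.2  47.8] mean [557.4  55.8] size [102.5  56.2] xyaw -8.9 [172. 126.  62.]
wrist crispbread_a 0.55 [ 81   1 132  24] z 0.0088 c [425.9 225.3] mean [432.9 224.4] size [19.3 44.8] xyaw 67.0 [126.  89.  43.]
wrist board 0.95 [106 115 538 325] z 0.0151 c [556.5  46.5] mean [560.3  69.4] size [139.7 285.8] xyaw -8.8 [106.  66.  41.]
```

Call:
{"fn": "jog_arm", "kwargs": {
  "commands": [0,0,0.25,0,0,0,50,0,0,0.15,0,0,0,50,0,0,0.06,0,0,0,50,0,0,0,0,0,0,50,0,0,0,0,0,0,80,0,0,0,0,0,0,80,0,0,0,0,0,0,80,0,0,-0.5,0,0,0,80,0,0,-1,0,0,0,80,0,0,-0.5,0,0,0,80,0,0,0,0,0,0,80]
}}

```text
t: 8.57
tool_pos: [0.5574, 0.0449, 0.1409]
tool_rot: [2.382, 2.041, 0.008]
contact_force: [0.3, 0.1, -0.5]
opening: 0.0802
grip_force: 0.0
```

```bash
python3 -c "
from h import *
state();plan(.613,.29,.14,89.5,7);look('wrist')"
```

```text
t 8.57 [0.5574 0.0449 0.1409] yaw 81.18 op 0.0802 F [ 0.3  0.1 -0.5] g 0.0 q [-0.05 -0.04  1.86 -0.    1.31  0.1 ]
row [0.59, 0.08, 0.0, 0.01, -0.0, -0.21] x 7 end [0.6134 0.2884 0.1411] yaw 89.6
wrist crispbread_a 0.65 [113   2 204  46] z 0.0092 c [415.9 245.7] mean [430.5 246.7] size [ 49.1 110.4] xyaw 68.0 [111.  77.  35.]
wrist crispbread_a 0.65 [286 135 356 252] z 0.0251 c [555.4  46.1] mean [555.8  49.2] size [104.9  56.4] xyaw -9.2 [178. 132.  66.]
wrist board 0.66 [169 117 471 266] z 0.0151 c [556.9  46.5] mean [558.3  52.7] size [140.2 284.9] xyaw -8.6 [96. 59. 35.]
```

Call:
{"fn": "jog_arm", "kwargs": {
  "commands": [0.59,0.08,0,0,0,-0.21,80,0.59,0.08,0,0,0,-0.21,80,0.59,0.08,0,0,0,-0.21,80,0.59,0.08,0,0,0,-0.21,80,0.59,0.08,0,0,0,-0.21,80,0.59,0.08,0,0,0,-0.21,80,0.59,0.08,0,0,0,-0.21,80,0,0,0,0,0,0,80]
}}

```text
t: 9.72
tool_pos: [0.6097, 0.2901, 0.1342]
tool_rot: [-2.225, -2.215, 0.006]
contact_force: [0.1, -1.4, -0.6]
opening: 0.0798
grip_force: 0.0
```

```bash
python3 -c "
from h import *
look('wrist',['crispbread_a']);state()"
```

```text
wrist crispbread_a 0.98 [421 192 520 251] z 0.0089 c [756.3 263.8] mean [751.9 265.4] size [105.9  56.5] xyaw -88.0 [ 37.  67. 126.]
wrist crispbread_a 0.95 [101 162 190 265] z 0.0091 c [421.5 270.8] mean [424.9 271.9] size [ 57.6 104.1] xyaw 37.8 [151. 111.  57.]
wrist crispbread_a 0.88 [392   6 483 130] z 0.0091 c [716.8 408.6] mean [714.5 406.7] size [105.9  56.3] xyaw -21.9 [14. 77. 71.]
wrist crispbread_a 0.61 [296 133 363 248] z 0.0091 c [612.7 291.7] mean [612.6 294.5] size [105.2  56.8] xyaw -1.5 [158. 115.  56.]
t 9.82 [0.6099 0.288  0.1347] yaw 89.61 op 0.0801 F [-0.5 -0.  -0.1] g 0.0 q [ 0.33  0.24  1.57 -0.    1.33  0.34]
```

Call:
{"fn": "jog_arm", "kwargs": {
  "commands": [0.04,0.05,0.8,0,0,0.19,80,0,0,0.7,0,0,0,80,0,0,0.45,0,0,0,80,0,0,0.26,0,0,0,80,0,0,0,0,0,0,80,0,0,0,0,0,0,50,0,0,0,0,0,0,50,0,0,0,0,0,0,50,0,0,0,0,0,0,50,0,0,0,0,0,0,50,0,0,-0.3,0,0,0,50,0,0,-0.7,0,0,0,50,0,0,0,0,0,0,50]
}}

```text
t: 11.45
tool_pos: [0.6179, 0.2923, 0.0713]
tool_rot: [2.247, 2.189, 0.016]
contact_force: [-0.5, -0.4, 0.8]
opening: 0.0501
grip_force: 0.0
```

```bash
python3 -c "
from h import *
state();plan(.651,.032,.065,81.3,10);look('wrist',['crispbread_a'])"
```

```text
t 11.45 [0.6179 0.2923 0.0713] yaw 88.52 op 0.0501 F [-0.5 -0.4  0.8] g 0.0 q [ 0.33  0.32  1.59 -0.    1.22  0.36]
row [-0.43, 0.09, 0.01, 0.01, -0.0, 0.13] x 10 end [0.65   0.0309 0.0645] yaw 81.07
wrist crispbread_a 0.91 [ 57 187 157 301] z 0.0091 c [422.1 270.6] mean [426.1 271.9] size [ 57.5 104.5] xyaw 38.1 [152. 111.  55.]
wrist crispbread_a 0.85 [394   1 507 139] z 0.0091 c [716.7 408.3] mean [713.5 402.9] size [105.5  56.7] xyaw -21.9 [15. 83. 77.]
wrist crispbread_a 0.72 [187   1 270 100] z 0.0091 c [556.4 417.3] mean [557.2 415. ] size [70.6 56.7] xyaw -3.5 [32. 86. 37.]
wrist crispbread_a 0.68 [432 209 546 284] z 0.009 c [756.7 263.8] mean [750.2 265.9] size [106.4  56.7] xyaw -88.2 [ 40.  74. 137.]
wrist crispbread_a 0.64 [274 143 357 285] z 0.0091 c [613.6 291.6] mean [613.8 295.9] size [104.7  56.2] xyaw -1.8 [160. 117.  57.]
wrist crispbread_a 0.2 [171 370 209 395] z 0.0143 c [465.  114.1] mean [471.5 118.1] size [58.9 13.6] xyaw -51.3 [66. 38. 22.]
```

Missed: the fingers closed above the piece because the arm hadn't settled when I read it. The piece hasn't moved. Opening, settling and reading again.

Call:
{"fn": "jog_arm", "kwargs": {
  "commands": [0,0,0,0,0,0,80,0,0,0,0,0,0,80,0,0,0,0,0,0,80,0,0,0,0,0,0,80]
}}

```text
t: 12.05
tool_pos: [0.6138, 0.2909, 0.064]
tool_rot: [-2.25, -2.192, 0.001]
contact_force: [-1.4, 0.4, 0.3]
opening: 0.0799
grip_force: 0.0
```

```bash
python3 -c "
from h import *
state();plan(.6132,.2917,.002,88.5,3)"
```

```text
t 12.05 [0.6138 0.2909 0.064 ] yaw 88.51 op 0.0799 F [-1.4  0.4  0.3] g 0.0 q [0.33 0.32 1.6  0.   1.22 0.36]
row [0.0, -0.0, 0.34, -0.0, 0.0, 0.0] x 3 end [0.6138 0.2909 0.0028] yaw 88.51
```

Call:
{"fn": "jog_arm", "kwargs": {
  "commands": [0,0,0.5,0,0,0,80,0,0,0.4,0,0,0,80,0,0,0.13,0,0,0,80,0,0,0,0,0,0,80,0,0,0,0,0,0,80,0,0,0,0,0,0,80]
}}

```text
t: 12.8
tool_pos: [0.6149, 0.2913, 0.0041]
tool_rot: [2.249, 2.192, 0.003]
contact_force: [0.1, -0.7, -0.6]
opening: 0.0799
grip_force: 0.0
```

```bash
python3 -c "
from h import *
state()"
```

```text
t 12.8 [0.6149 0.2913 0.0041] yaw 88.51 op 0.0799 F [ 0.1 -0.7 -0.6] g 0.0 q [ 0.33  0.4   1.61 -0.    1.13  0.36]
```

Call:
{"fn": "jog_arm", "kwargs": {
  "commands": [0,0,0.05,0,0,0,80,0,0,0,0,0,0,80,0,0,0,0,0,0,50,0,0,0,0,0,0,50,0,0,0,0,0,0,50,0,0,0,0,0,0,50,0,0,0,0,0,0,50]
}}

```text
t: 13.68
tool_pos: [0.6142, 0.291, -0.0001]
tool_rot: [2.25, 2.192, 0.001]
contact_force: [0.4, 0.2, 2.3]
opening: 0.0552
grip_force: 26.9
```

```bash
python3 -c "
from h import *
state()"
```

```text
t 13.68 [ 6.142e-01  2.910e-01 -1.000e-04] yaw 88.51 op 0.0552 F [0.4 0.2 2.3] g 26.9 q [0.33 0.4  1.62 0.   1.12 0.36]
```

```bash
python3 -c "
from h import *
plan(.6509,.0315,.06,81.3,10,[.6140,.2912,.06,88.5])"
```

```text
row [-0.43, 0.1, 0.0, 0.0, -0.0, 0.13] x 10 end [0.6519 0.0292 0.06  ] yaw 81.05
```

Call:
{"fn": "jog_arm", "kwargs": {
  "commands": [0,0,-0.4,0,0,0,50,0,0,-0.6,0,0,0,50,-0.43,0.1,0,0,0,0.13,50,-0.43,0.1,0,0,0,0.13,50,-0.43,0.1,0,0,0,0.13,50,-0.43,0.1,0,0,0,0.13,50,-0.43,0.1,0,0,0,0.13,50,-0.43,0.1,0,0,0,0.13,50,-0.43,0.1,0,0,0,0.13,50,-0.43,0.1,0,0,0,0.13,50,-0.43,0.1,0,0,0,0.13,50,-0.39,0.08,0,0,0,0.1,50,0,0,0,0,0,0,50,0,0,0,0,0,0,50,0,0,0,0,0,0,50]
}}

```text
t: 15.55
tool_pos: [0.651, 0.0324, 0.0597]
tool_rot: [-2.383, -2.046, -0.0]
contact_force: [0.1, 0.2, -0.8]
opening: 0.0549
grip_force: 26.8
```

```bash
python3 -c "
from h import *
state();look('wrist')"
```

```text
t 15.55 [0.651  0.0324 0.0597] yaw 81.29 op 0.0549 F [ 0.1  0.2 -0.8] g 26.8 q [-0.06  0.27  1.67  0.    1.2   0.09]
wrist crispbread_a 0.91 [136 150 223 292] z 0.0251 c [555.7  48.1] mean [559.4  54.6] size [102.2  57.1] xyaw -8.9 [185. 139.  72.]
wrist crispbread_a 0.9 [ 0  2 78 57] z 0.0088 c [414.5 271.1] mean [429.7 250.9] size [ 56.5 122.4] xyaw 43.3 [119.  83.  38.]
wrist crispbread_a 0.88 [260 154 386 340] z 0.069 c [651.6  35. ] mean [652.9  43. ] size [100.9  56.4] xyaw -8.6 [153. 110.  52.]
wrist board 0.68 [ 42 120 400 313] z 0.0152 c [556.9  46.6] mean [551.1  71.7] size [139.7 285.5] xyaw -8.6 [97. 61. 36.]
```

Call:
{"fn": "jog_arm", "kwargs": {
  "commands": [-0.02,0,0.35,0,0,0,50,0,0,0.25,0,0,0,50,0,0,0.11,0,0,0,50,0,0,0,0,0,0,50,0,0,0,0,0,0,50]
}}

```text
t: 16.32
tool_pos: [0.6508, 0.0303, 0.0165]
tool_rot: [-2.385, -2.045, 0.0]
contact_force: [-0.2, -0.4, 0.0]
opening: 0.0554
grip_force: 27.1
```

Call:
{"fn": "jog_arm", "kwargs": {
  "commands": [0,0,0,0,0,0,80,0,0,0,0,0,0,80,0,0,0,0,0,0,80,0,0,-0.5,0,0,0,80,0,0,-1,0,0,0,80,0,0,-0.5,0,0,0,80,0,0,0,0,0,0,80,0,0,0,0,0,0,80,0,0,0,0,0,0,80]
}}

```text
t: 17.45
tool_pos: [0.6496, 0.0304, 0.1345]
tool_rot: [-2.383, -2.043, 0.005]
contact_force: [-0.8, 0.4, -0.1]
opening: 0.0799
grip_force: 0.0
```

```bash
python3 -c "
from h import *
state();plan(.422,.270,.12,128,10);look('wrist')"
```

```text
t 17.45 [0.6496 0.0304 0.1345] yaw 81.23 op 0.0799 F [-0.8  0.4 -0.1] g 0.0 q [-0.07  0.19  1.63 -0.    1.33  0.09]
row [0.48, -0.29, 0.02, -0.0, -0.0, -0.82] x 10 end [0.4242 0.2677 0.1235] yaw 128.21
wrist crispbread_a 0.97 [290 134 360 257] z 0.0251 c [651.  31.] mean [651.7  34.2] size [104.6  57. ] xyaw -8.8 [168. 122.  60.]
wrist crispbread_a 0.95 [ 53   2 124  63] z 0.0092 c [421.7 270.3] mean [428.3 259.2] size [ 56.1 108.8] xyaw 38.4 [106.  73.  32.]
wrist crispbread_a 0.65 [180 139 250 251] z 0.0252 c [555.6  47. ] mean [557.9  49.7] size [103.6  57.2] xyaw -8.9 [173. 129.  68.]
wrist board 0.78 [ 95 117 379 266] z 0.0152 c [557.   46.6] mean [556.5  54.4] size [140.  285.3] xyaw -8.7 [90. 55. 32.]
```

Call:
{"fn": "jog_arm", "kwargs": {
  "commands": [0.48,-0.29,0.02,0,0,-0.82,80,0.48,-0.29,0.02,0,0,-0.82,80,0.48,-0.29,0.02,0,0,-0.82,80,0.48,-0.29,0.02,0,0,-0.82,80,0.48,-0.29,0.02,0,0,-0.82,80,0.48,-0.29,0.02,0,0,-0.82,80,0.48,-0.29,0.02,0,0,-0.82,80,0.48,-0.29,0.02,0,0,-0.82,80,0.48,-0.29,0.02,0,0,-0.82,80,0.48,-0.29,0.02,0,0,-0.82,80,0,0,0,0,0,0,80,0,0,0,0,0,0,80,0,0,0,0,0,0,80,0,0,0,0,0,0,80]
}}

```text
t: 19.35
tool_pos: [0.4264, 0.2673, 0.1252]
tool_rot: [1.373, 2.825, 0.0]
contact_force: [-0.9, 0.7, -0.0]
opening: 0.0799
grip_force: 0.0
```

```bash
python3 -c "
from h import *
look('wrist',['crispbread_a'],'w3.png');state();plan(.422,.2705,.0,128.1,3)"
```

```text
wrist crispbread_a 0.86 [482  94 572 208] z 0.009 c [556.5 434.5] mean [553.5 431.3] size [105.9  57.4] xyaw -3.2 [24. 69. 28.]
wrist crispbread_a 0.85 [541 214 605 289] z 0.0088 c [716.2 407.9] mean [710.8 405.2] size [106.   57.7] xyaw -21.9 [ 26. 111. 103.]
wrist crispbread_a 0.84 [283 132 353 248] z 0.0091 c [421.1 270.1] mean [419.2 272.4] size [ 56.6 104.7] xyaw 38.1 [148. 105.  49.]
t 19.45 [0.4261 0.2674 0.1251] yaw 128.17 op 0.08 F [-0.4 -0.5  0.2] g 0.0 q [ 0.41 -0.15  1.99 -0.    1.3  -0.25]
row [0.03, -0.01, 0.7, -0.0, 0.0, 0.0] x 3 end [ 0.4214  0.2705 -0.0009] yaw 128.17
```

View pics/w3.png

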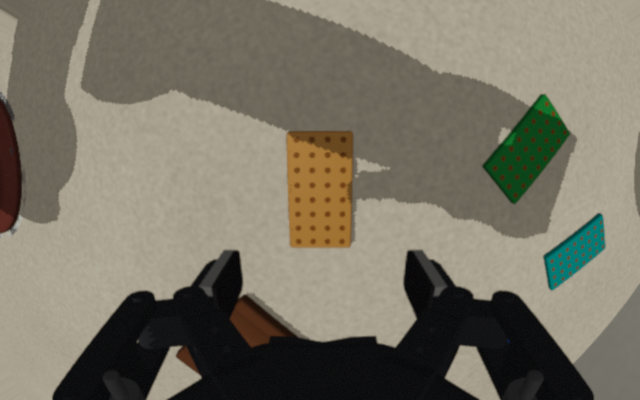

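The picture shows a tan crispbread at (320,190) between the fingers, with the green and turquoise look-alikes well off to the right. Gripping it now.

Call:
{"fn": "jog_arm", "kwargs": {
  "commands": [0.05,-0.03,0.8,0,0,0,80,0.04,0,0.7,0,0,0,80,0,0,0.4,0,0,0,80,0,0,0.19,0,0,0,80,0,0,0,0,0,0,80,0,0,0,0,0,0,80,0,0,0,0,0,0,80,0,0,0,0,0,0,50,0,0,0,0,0,0,50,0,0,0,0,0,0,50,0,0,0,0,0,0,50,0,0,0,0,0,0,50]
}}

```text
t: 20.95
tool_pos: [0.4215, 0.271, 0.0005]
tool_rot: [1.372, 2.826, 0.001]
contact_force: [-0.9, -0.6, 5.6]
opening: 0.0551
grip_force: 27.0
```

```bash
python3 -c "
from h import *
state();plan(.463,.0608,.06,81.3,10,[.4214,.2703,.06,128.1])"
```

```text
t 20.95 [0.4215 0.271  0.0005] yaw 128.21 op 0.0551 F [-0.9 -0.6  5.6] g 27.0 q [ 0.42  0.03  2.06  0.    1.05 -0.24]
row [-0.36, -0.04, -0.0, 0.0, -0.0, 0.82] x 10 end [0.4603 0.0626 0.06  ] yaw 81.12
```

Call:
{"fn": "jog_arm", "kwargs": {
  "commands": [0,0,-0.4,0,0,0,50,0,0,-0.6,0,0,0,50,-0.36,-0.04,0,0,0,0.82,50,-0.36,-0.04,0,0,0,0.82,50,-0.36,-0.04,0,0,0,0.82,50,-0.36,-0.04,0,0,0,0.82,50,-0.36,-0.04,0,0,0,0.82,50,-0.36,-0.04,0,0,0,0.82,50,-0.36,-0.04,0,0,0,0.82,50,-0.36,-0.04,0,0,0,0.82,50,-0.36,-0.04,0,0,0,0.82,50,-0.36,-0.04,0,0,0,0.8,50,-0.02,0.04,0,0,0,0,50,0,0,0,0,0,0,50,0,0,0,0,0,0,50,0,0,0,0,0,0,50]
}}

```text
t: 22.95
tool_pos: [0.4625, 0.0621, 0.0596]
tool_rot: [-2.381, -2.049, 0.0]
contact_force: [0.3, 0.1, -0.1]
opening: 0.0549
grip_force: 26.9
```

```bash
python3 -c "
from h import *
state();look('wrist')"
```

```text
t 22.95 [0.4625 0.0621 0.0596] yaw 81.41 op 0.0549 F [ 0.3  0.1 -0.1] g 26.9 q [-0.03 -0.16  2.12  0.    1.18  0.12]
wrist crispbread_a 0.66 [524 159 600 292] z 0.0249 c [650.8  30.9] mean [646.3  34.9] size [105.3  58.5] xyaw -8.7 [171. 123.  55.]
wrist crispbread_a 0.6 [419 151 509 293] z 0.025 c [555.5  50. ] mean [554.2  56.5] size [98.4 56.8] xyaw -8.8 [164. 118.  53.]
wrist board 0.89 [244 119 606 317] z 0.015 c [556.6  46.4] mean [544.9  79.7] size [140.5 285.6] xyaw -8.8 [90. 57. 35.]
```

Call:
{"fn": "jog_arm", "kwargs": {
  "commands": [-0.02,0,0.35,0,0,0,50,0,0,0.25,0,0,0,50,0,0,0.11,0,0,0,50,0,0,0,0,0,0,50,0,0,0,0,0,0,50]
}}

```text
t: 23.72
tool_pos: [0.4626, 0.0604, 0.0173]
tool_rot: [2.382, 2.047, 0.001]
contact_force: [0.2, -0.4, -0.3]
opening: 0.055
grip_force: 27.2
```

Call:
{"fn": "jog_arm", "kwargs": {
  "commands": [0,0,0,0,0,0,80,0,0,0,0,0,0,80,0,0,0,0,0,0,80,0,0,-0.5,0,0,0,80,0,0,-1,0,0,0,80,0,0,-1,0,0,0,80,0,0,0,0,0,0,80,0,0,0,0,0,0,80,0,0,0,0,0,0,80]
}}

```text
t: 24.85
tool_pos: [0.461, 0.0604, 0.1649]
tool_rot: [-2.381, -2.046, 0.004]
contact_force: [0.2, -0.0, 0.3]
opening: 0.0801
grip_force: 0.0
```

```bash
python3 -c "
from h import *
state();look('wrist',fn='w4.png')"
```

```text
t 24.85 [0.461  0.0604 0.1649] yaw 81.35 op 0.0801 F [ 0.2 -0.   0.3] g 0.0 q [-0.03 -0.29  2.04  0.    1.4   0.12]
wrist crispbread_a 0.96 [475 141 530 240] z 0.0249 c [650.   31.2] mean [647.7  33.4] size [104.5  57.2] xyaw -8.2 [149. 104.  44.]
wrist crispbread_a 0.93 [297 136 360 240] z 0.0251 c [462.6  59.9] mean [462.9  62.7] size [105.2  56.4] xyaw -9.0 [161. 116.  56.]
wrist crispbread_a 0.8 [513   3 579  21] z 0.0088 c [756.9 241.5] mean [756.3 242.6] size [106.4  21.4] xyaw -83.0 [ 37.  65. 123.]
wrist crispbread_a 0.67 [389 135 451 242] z 0.025 c [554.9  46.3] mean [553.6  49. ] size [105.5  56.6] xyaw -9.1 [153. 108.  47.]
wrist crispbread_a 0.22 [277 113 537 254] z 0.015 c [556.7  46.3] mean [540.   57.6] size [140.5 285.6] xyaw 81.3 [87. 55. 32.]
wrist board 0.58 [275 116 536 254] z 0.015 c [556.7  46.3] mean [539.7  57.7] size [140.5 285.6] xyaw -8.7 [87. 54. 32.]
wrist board 0.39 [292 139 357 245] z 0.0251 c [462.4  59.9] mean [462.9  62.5] size [105.1  56.6] xyaw 81.3 [160. 116.  56.]
```

View pics/w4.png

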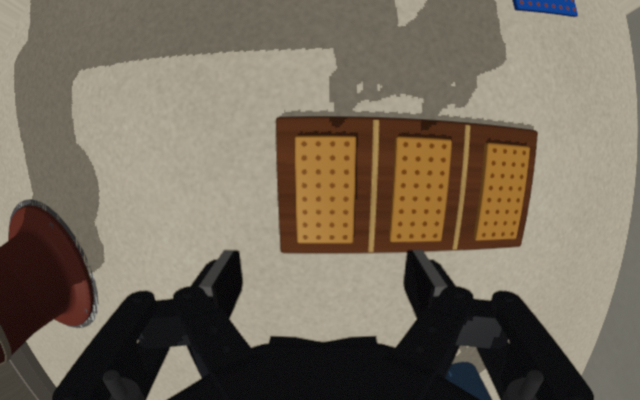

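The picture shows one crispbread in the middle of each field, at (327,190), (420,188) and (503,190). All are parallel to the strips, within about 2 mm and 0.5° of their targets, and the fingers are clear. Handing in.

```bash
python3 -c "
from h import *
print(job.finish_job())"
```

```text
the job is handed in; nothing more can be done
None
```

All three crispbreads lie flat in the middle of their fields, within about 2 mm and 0.5° by the last wrist picture; the job was handed in at about 25 s, but `finish_job()` gave no verdict.

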